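# Hover the horseshoe magnet over the field viewer

## Robot

A 7-joint arm with a two-finger parallel gripper is mounted at the origin on the work surface. World frame = base frame: x ahead of the robot, y to its left, z up, the work surface at z = 0. Lengths are in m, angles in rad, forces in N, time in s.
With the tool pointing down it reaches from about 0.425 to 0.875 m from the base axis. Payload 8.4 kg.
Tool frame: the origin (TCP) lies midway between the tips of the shut fingers; the grasp point (between the pads) lies 19 mm behind it; z points along the fingers, y is the line along which they close (so a half turn about z gives the same grasp; the last joint's range is limited). The gripper opens to 87 mm and grips with 3 to 60 N. Pads are 19 mm wide; open, the fingers measure 117 mm over their backs; the gripper's body (75 mm by 190 mm) begins 51 mm behind the grasp point.
Start: joints at [1.25, 0.333, 0.04, 1.465, -0.013, 1.343, -0.059], TCP at [0.143, -0.634, 0.223] pointing down, gripper open.
Joint ranges: [-2.58, 2.58], [-0.38, 2.09], [-1.3, 1.39], [0.25, 2.4], [-1.5, 4.64], [0.08, 2.09], [-2.65, 2.65]. Speed limits (rad/s): [2.22, 2.22, 2.79, 2.79, 3.14, 3.14, 3.14].

## Interface

Orientations are given as a unit quaternion [x, y, z, w].
In Python, from workcell import sensors, eyes, r gives the robot as it stands.
- The arm moves only by the tool carry_out, never from a script. Its argument "plan" is a list of rows, each a list of 3 entries, a list of its own where there are three numbers: the shift along the tool's x, y, z in m, then the turn, a rotation vector about the tool's x, y, z in degrees, then the closure, from 0 (fully open) to 1 (shut). In form: [[[tx, ty, tz], [rx, ry, rz], grip], ...]. A call has 1 to 12 rows; each row is the pose to reach, as a shift and turn from the pose commanded when the call began, along the tool's axes at that moment; what a row does not reach only later rows make up. A row lasts 1/8 s, in which the tool goes at most 62.5 mm and 10.7 degrees, less where a joint would pass 70% of its speed; a pose out of reach is approached as far as the arm can. A call with a gripper value outside its range is refused whole. The fingers move at their own pace and stop on an object; "squeeze" is the grip in N (left out, the last holds). Time passes only in rows, so rows that repeat a pose let the fingers close. It gives the time, the measured TCP pose, the force, the opening and the grip force at its end, in the units of the state.
- sensors.read_state(): the state, without advancing time (a new reading comes with each control period).
- eyes.camera(name): name is "side" or "top" or "wrist"; returns a dict with "image" (480x640x3 uint8, red, green, blue), "z_map" (480x640 float32, m along the optical axis (not along the pixel's ray), 0 where there is no reading), "vertical_fov" (degrees; the focal length in pixels is half the picture's height over the tangent of half this angle, whatever the lens; pixels are square), "cx", "cy" (the principal point, pixels), "R" (3x3) and "t" (3): a world point X has camera coordinates R X + t; the wrist camera has in their place "mount" (4x4, takes a point from camera to tool coordinates, whose origin is the TCP and whose axes are the flange's). Camera axes: x right, y down, z forward; pixel columns grow to the right and rows downward; lengths in m; the calibration is good to about 2 mm. A picture is of the moment at which its call begins: read the wrist's pose just before it.
- r.hand_in(): hands the job in; it is judged then, once.
The state is a dict: "time": time; "qpos": joint angles; "joint_velocities": joint speeds; "joint_efforts": joint torques, N m; "eef_pos": TCP position; "ee_rot": TCP orientation; "contact_force": force on the tool from outside, world axes, zero at the start; "moment": the same for the moment, N m; "opening": finger opening in m; "finger_force": force on a finger pad.
Only numpy, scipy, OpenCV 4.12 (cv2) and the standard library are available. Lean on these libraries where they do the work, as an engineer would, in place of code of your own. Each camera call takes 0.05 s, during which the arm holds its last target. There are 200 camera calls.

## Task

Pick up the horseshoe magnet gently (it is brittle, so do not squeeze it hard), lift it over the top of the stack of bins and bring it to the flat field viewer on the other side. Finish while still holding it: steady and upright, poles down, both poles centred over the two outlines on the viewer's window and about a centimetre above it, never touching the viewer. Leave the bins and the other things on the counter where they are.

Things in the scene. Friction and masses are not known exactly. Their poses are not given: they have to be found in the camera images.
- magnet_center (a point): centre (half-way up) of the dark steel horseshoe magnet, standing on its two poles like an upside-down U: 64 mm wide (its x), 22 mm thick (its y), 75 mm tall (z up). Grip it from above by the bow's flat faces, 22 mm apart across y; the bow is solid 61 to 75 mm above the counter, open below. Brittle: 0.2 to 0.4 kg, a grip of 10 to 15 N holds it, over 25 N per finger breaks it
- magnet_poles (a point): point midway between the magnet's two pole faces, on its underside, 37.5 mm below its centre; same axes. Each pole is 14 mm (x) by 22 mm (y), centred 25 mm either side along x
- viewer_window (a point): centre of the window in the upper face of the field viewer, a flat black case with a grey window, 120 mm long (x) by 60 mm (y) by 16 mm high, fixed to the counter; this point is 16 mm above the counter. Two outlines, one for each pole, lie 25 mm either side of this point along x. The magnet may be either way round
- bins: stack of three nested empty grey plastic bins, loose, between magnet and viewer: 300 mm (x) by 130 mm (y) and 120 mm high in all; origin at the centre of its underside. The magnet must pass over its top
- caddy: round stainless caddy of clothespins, diameter 100 mm, 90 mm high with pins; origin at the centre of its underside; leave alone
- cup: white ceramic cup of pens, diameter 80 mm, 95 mm high, 150 mm with pens; origin at the centre of its underside; leave alone
- keeper: flat steel keeper bar, 64 x 22 x 10 mm, lying on the counter; origin at the centre of its underside; leave alone
Not all that is in view belongs to the job. What is meant by the part that bears magnet_center is not yellow, and is the larger of those in its own colour. Of the things shaped like the part that bears viewer_window, the black one is meant.

How it is judged:
On the way:
1. the held magnet passes over the top of the stack of bins (contact force between the fingers and magnet above 0.5 N and height (world z) of magnet_poles above 0.12 m and x of magnet_center in the frame of bins between -0.15 and 0.15 m and y of magnet_center in the frame of bins between -0.05 and 0.05 m), for 0.04 s.
At the end, for the whole second after the job is handed in: Fingers still hold the magnet, at rest (20 mm/s), upright within 7 degrees, poles 3 to 20 mm above the window without contact, centred within 8 mm and in line with the viewer's long axis within 7 degrees; bins, caddy, cup and keeper within 12 mm of their starts (contact force between the fingers and magnet above 0.5 N and contact force between magnet and viewer below 0.05 N and z of magnet_poles in the frame of viewer_window between 0.003 and 0.02 m and horizontal distance between magnet_poles and viewer_window below 0.008 m and angle between the x axis of magnet_center and the x axis of viewer_window, either way round below 0.12 rad and angle between magnet_center's own z axis and vertical below 0.12 rad and linear speed of magnet below 0.02 m/s and distance of each of bins, caddy, cup, keeper from where it was at the start of the episode below 0.012 m); the arm keeps its last pose, push and grip.
It fails at once if the viewer is touched (contact force between viewer and anything else above 0.5 N).
It fails at once if the magnet is squeezed too hard (contact force between the fingers and magnet above 50 N).
It fails at once if the bins are disturbed (distance of bins from where it was at the start of the episode above 0.012 m).
It fails at once if the caddy, cup or keeper is disturbed (distance of any of caddy, cup, keeper from where it was at the start of the episode above 0.012 m).
It also fails if it takes over 53 s, if anything falls off the work surface, if the arm or the gripper's body presses on something with over 40 N, if the wrist force passes 120 N, or if a joint passes its speed limit or range.

## Working session

There is one attempt and no reset: what is moved stays moved. The work goes in short steps, Python scripts to look and compute and a tool call to move; the robot and the scene stay as the last step left them, time stands still between calls to the robot, and variables do not carry over. Pictures are saved under pics/ and viewed, at most 10 in all, crops included, and the job is handed in when it is done.

Besides the shell and the picture viewer there is one more tool, called in YAML: its name, and indented under it one key for each argument. carry_out: Moves the arm, as the interface text tells. Its arguments: {"type":"object","properties":{"plan":{"type":"array","items":{"type":"array"}},"squeeze":{"type":"number"}},"required":["plan"]}

```bash
mkdir -p pics; cat > h.py <<'E'
import numpy as np, cv2
from scipy.spatial.transform import Rotation as Ro
from workcell import sensors, eyes, r
def cam(n):
    s=sensors.read_state(); c=eyes.camera(n)
    f=240/np.tan(np.radians(c["vertical_fov"])/2)
    if n=="wrist":
        M=np.eye(4); M[:3,:3]=Ro.from_quat(s["ee_rot"]).as_matrix(); M[:3,3]=s["eef_pos"]
        M=M@np.array(c["mount"])
    else:
        R=np.array(c["R"]);M=np.eye(4);M[:3,:3]=R.T;M[:3,3]=-R.T@np.array(c["t"])
    v,u=np.mgrid[:480,:640]; z=c["z_map"]
    P=np.stack([(u-c["cx"])/f*z,(v-c["cy"])/f*z,z],-1)@M[:3,:3].T+M[:3,3]
    P[z==0]=np.nan
    return c["image"],P,M,f,c
def save(n,im): cv2.imwrite("pics/"+n,im[...,::-1])
def ray(M,f,c,u,v,h):
    d=M[:3,:3]@np.array([(u-c["cx"])/f,(v-c["cy"])/f,1]); return M[:3,3]+d*(h-M[2,3])/d[2]
E
python3 - <<'E'
from h import *
s=sensors.read_state();print(s)
for n in("top","side"):
    im,P,M,f,c=cam(n);save(n+"0.png",im);np.savez(n+"0.npz",im=im,P=P,M=M,f=f,cx=c["cx"],cy=c["cy"]);print(n,M,f,c["cx"],c["cy"],[k for k in c])
E
```

```text
{'time': 0.0, 'qpos': array([ 1.24979611,  0.33387205,  0.03989745,  1.46626522, -0.01336175,
        1.34328006, -0.0585222 ]), 'joint_velocities': array([ 0.00069854, -0.0014938 , -0.00088621,  0.00131127, -0.00021444,
        0.00017794, -0.00013636]), 'joint_efforts': array([-6.13865868e-04, -6.56377602e+01,  1.33451868e+00, -4.03806496e+01,
       -5.98833198e-02,  4.47073288e-02,  1.46065740e-04]), 'eef_pos': array([ 0.14283418, -0.63364293,  0.22168768]), 'ee_rot': array([ 9.93859515e-01,  1.10646535e-01, -1.60319940e-04, -7.63070200e-04]), 'contact_force': array([-0.23093211,  0.33934895, -0.06790846]), 'moment': array([-0.02585663, -0.0003783 ,  0.00738297]), 'finger_force': 0.0, 'opening': 0.08707713918538419}
top [[-8.15487062e-03 -9.98686242e-01  5.05894087e-02  5.30861971e-01]
 [-9.99959591e-01  8.33577967e-03  3.36606774e-03  4.48020783e-04]
 [-3.78334771e-03 -5.05599146e-02 -9.98713864e-01  8.86893260e-01]
 [ 0.00000000e+00  0.00000000e+00  0.00000000e+00  1.00000000e+00]] 446.18238602035575 317.2328060559515 237.95448471012492 ['image', 'z_map', 'vertical_fov', 'cx', 'cy', 'R', 't']
side [[-0.98965873 -0.09558993  0.10694936  0.49523667]
 [-0.14343552  0.65240367 -0.74417452  0.73957362]
 [ 0.00136143 -0.75181914 -0.65936797  0.68557355]
 [ 0.          0.          0.          1.        ]] 478.23406776999803 325.038520331293 235.28378352649415 ['image', 'z_map', 'vertical_fov', 'cx', 'cy', 'R', 't']
```

View pics/top0.png

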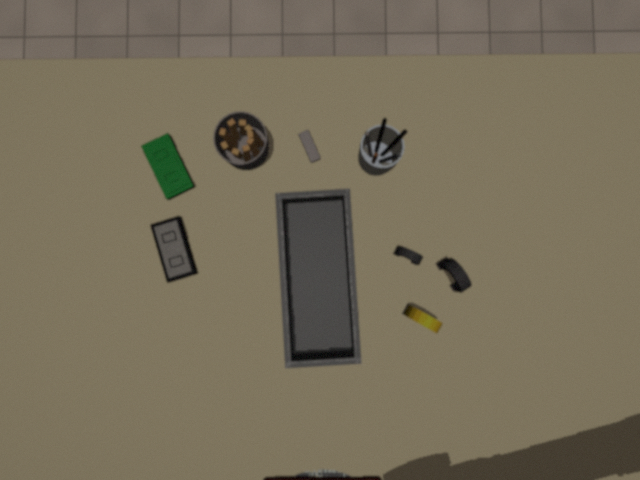

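View pics/side0.png

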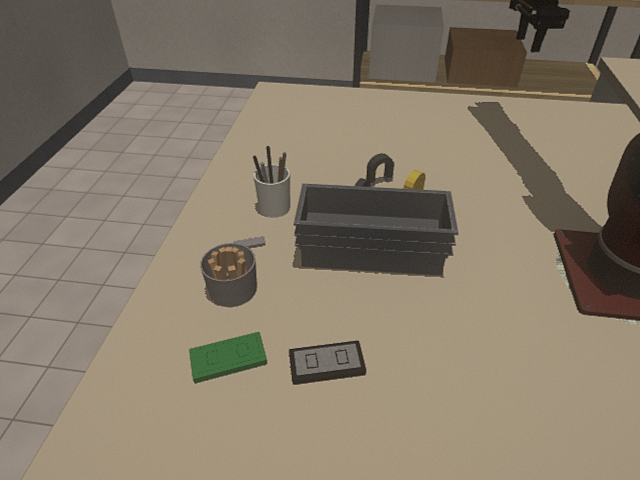

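The top view shows three horseshoe shapes: a large dark one at (455,274), a small dark one at (408,255) and a yellow one at (423,318). The large dark one is meant, because it isn't yellow and is the larger in its colour. The black-cased viewer is at (174,248); the green one at (168,166) is the decoy. Next I'll measure these and check a crop.

```bash
python3 - <<'E'
from h import *
D={n:np.load(n+"0.npz") for n in("top","side")}
T=D["top"];im,P=T["im"],T["P"]
save("crop.png",cv2.resize(im[230:345,380:500],None,fx=5,fy=5,interpolation=cv2.INTER_CUBIC))
def box(name,m,P):
    p=P[m&np.isfinite(P[...,0])]; (c,s,a)=cv2.minAreaRect((p[:,:2]*1000).astype(np.float32))
    print(name,len(p),"c",np.round(c,1),"size",np.round(s,1),"ang",round(a,1),"z",np.round(np.percentile(p[:,2],[2,50,98]),4), "mean",p[:,:2].mean(0).round(4))
def win(u0,u1,v0,v1):
    m=np.zeros((480,640),bool);m[v0:v1,u0:u1]=1;return m
z=P[...,2]
w=win(432,475,250,298); box("mag all",w&(z>.02),P); box("mag top60",w&(z>.058),P); box("mag top 70",w&(z>.068),P)
box("small",win(390,428,240,268)&(z>.015),P);box("yellow",win(400,445,300,336)&(z>.015),P)
dark=im.max(-1)<75
box("bins rim",win(265,370,180,375)&(z>.105),P); 
box("viewer",win(145,202,210,288)&(z>.010),P)
hsv=cv2.cvtColor(im,cv2.COLOR_RGB2HSV)
b=win(145,202,210,288)&(z>.01); print("viewer rgb med",np.median(im[b],0))
box("cup",win(355,412,110,175)&(z>.03),P);box("caddy",win(205,275,105,175)&(z>.03),P);box("counter",win(500,600,100,200),P)
S=D["side"];P=S["P"];z=P[...,2]
box("S viewer",win(280,375,335,390)&(z>.010),P); box("S mag",win(360,397,148,182)&(z>.03)&(P[...,1]<-.2),P)
box("S bins",win(285,465,180,280)&(z>.112),P)
E
```

```text
mag all 564 c [ 502.7 -256. ] size [64.4 23. ] ang 32.1 z [0.0251 0.0692 0.0777] mean [ 0.5048 -0.2522]
mag top60 426 c [ 503.  -255.8] size [59.5 23. ] ang 32.0 z [0.0588 0.072  0.0779] mean [ 0.5039 -0.2542]
mag top 70 297 c [ 503.5 -255.5] size [46.7 22.5] ang 32.7 z [0.0684 0.0737 0.0781] mean [ 0.5032 -0.2551]
small 277 c [ 541.  -171.6] size [49.2 17. ] ang 63.4 z [0.0216 0.054  0.0602] mean [ 0.5418 -0.1683]
yellow 469 c [ 421.3 -194. ] size [62.9 21.9] ang 60.3 z [0.0209 0.0708 0.0783] mean [ 0.4246 -0.1883]
bins rim 3475 c [503.3   2.9] size [300.7 130.4] ang 3.1 z [0.1079 0.1205 0.1234] mean [0.4991 0.0028]
viewer 1909 c [557.4 285.9] size [120.2  60.9] ang 17.1 z [0.0126 0.0165 0.0199] mean [0.557  0.2848]
viewer rgb med [79. 76. 71.]
cup 1370 c [ 736.5 -114.9] size [78.3 78.8] ang 70.9 z [0.0333 0.0845 0.1451] mean [ 0.7385 -0.1162]
caddy 1855 c [759.6 144.3] size [98.6 98.9] ang 40.6 z [0.0316 0.0673 0.0875] mean [0.7618 0.1458]
counter 9960 c [ 750.2 -464.1] size [204.2 202.9] ang 89.1 z [-0.0024  0.0008  0.0039] mean [ 0.7496 -0.4636]
S viewer 2398 c [556.7 288.4] size [119.7  62. ] ang 16.9 z [0.0117 0.0164 0.0189] mean [0.5564 0.2915]
S mag 383 c [ 503.4 -253.6] size [66.2 27.7] ang 31.6 z [0.0313 0.059  0.076 ] mean [ 0.5046 -0.247 ]
S bins 2305 c [503.1   4.4] size [300.5 136.1] ang 3.4 z [0.1128 0.1197 0.1221] mean [0.4995 0.0058]
```

View pics/crop.png

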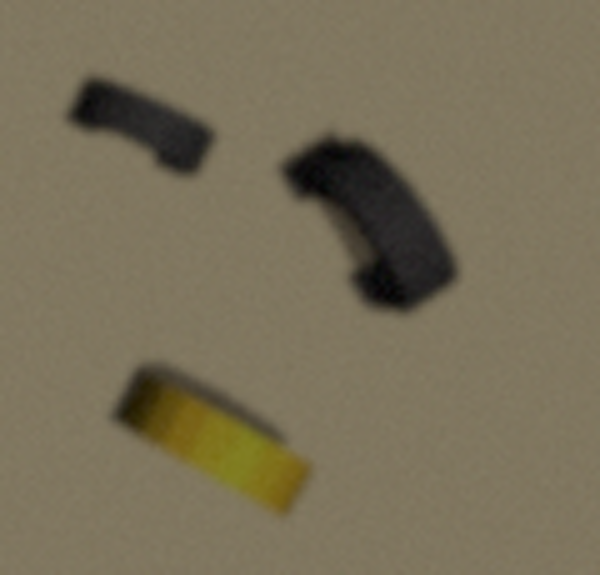

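The crop confirms the large dark horseshoe. It is at the crop's right, around (370,225), and is clearly bigger than the small dark one at (140,130). Its centre is about (0.503, -0.256) with its long axis at 32°. The black viewer is at about (0.557, 0.287), axis 17°. I'll move above the magnet.

carry_out:
  plan:
    - [[0.04, -0.027, 0.005], [0, 0, -2], 0]
    - [[0.08, -0.054, 0.01], [0, 0, -4], 0]
    - [[0.12, -0.08, 0.015], [0, 0, -6], 0]
    - [[0.16, -0.107, 0.02], [0, 0, -8], 0]
    - [[0.2, -0.133, 0.025], [0, 0, -10], 0]
    - [[0.24, -0.16, 0.03], [0, 0, -12], 0]
    - [[0.28, -0.187, 0.034], [0, 0, -14], 0]
    - [[0.32, -0.213, 0.038], [0, 0, -16], 0.2]
    - [[0.36, -0.24, 0.043], [0, 0, -18], 0.3]
    - [[0.4, -0.267, 0.048], [0, 0, -19.3], 0.4]
    - [[0.434, -0.2895, 0.052], [0, 0, -19.3], 0.4]
    - [[0.434, -0.2895, 0.052], [0, 0, -19.3], 0.4]
  squeeze: 12

```text
time: 1.6
eef_pos: [0.5045, -0.2524, 0.1699]
ee_rot: [0.96, 0.278, 0.0, -0.001]
contact_force: [-0.0, 0.0, -0.2]
opening: 0.0537
finger_force: 0.0
```

```bash
python3 - <<'E'
from h import *
s=sensors.read_state();R=Ro.from_quat(s["ee_rot"]).as_matrix();print(s["time"],s["eef_pos"],s["opening"],"x ang",np.degrees(np.arctan2(R[1,0],R[0,0])),R[:,2],s["qpos"])
im,P,M,f,c=cam("wrist");save("w1.png",im)
z=P[...,2]
for lo in(.06,.068):
    m=(z>lo)&(z<.082)&(np.hypot(P[...,0]-.503,P[...,1]+.256)<.05)
    p=P[m]
    if len(p): print(len(p),cv2.minAreaRect((p[:,:2]*1000).astype(np.float32)),p.mean(0))
E
```

```text
1.6 [ 0.50452646 -0.25243071  0.16987755] 0.053699351841989915 x ang 32.339084987480874 [-1.48074205e-04  1.97196574e-03 -9.99998045e-01] [ 0.68548234  0.21720215 -0.34212981  1.73163595  0.07551821  1.20675262
 -0.68256597]
1875 ((501.8106689453125, -255.34234619140625), (55.98948287963867, 21.855791091918945), 32.57548904418945) [ 0.50483773 -0.25353534  0.0716781 ]
1462 ((502.3707580566406, -254.88682556152344), (44.68867111206055, 21.757970809936523), 32.94230270385742) [ 0.5032039  -0.25457451  0.07365227]
```

View pics/w1.png

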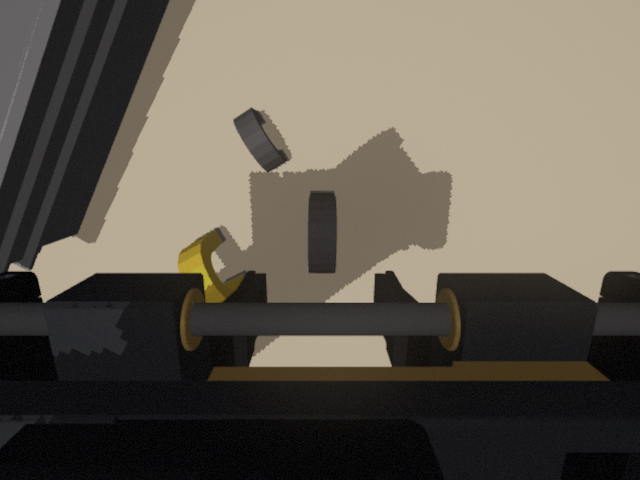

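The magnet is at (322,232), aligned with the fingers and only 3 mm off. I'll descend and grip.

carry_out:
  plan:
    - [[-0.003, 0.001, 0.02], [0, 0, 0], 0.4]
    - [[-0.003, 0.0015, 0.045], [0, 0, 0], 0.4]
    - [[-0.003, 0.0015, 0.07], [0, 0, 0], 0.4]
    - [[-0.003, 0.0015, 0.09], [0, 0, 0], 0.4]
    - [[-0.003, 0.0015, 0.105], [0, 0, 0], 0.4]
    - [[-0.003, 0.0015, 0.115], [0, 0, 0], 0.4]
    - [[-0.003, 0.0015, 0.121], [0, 0, 0], 0.4]
    - [[-0.003, 0.0015, 0.121], [0, 0, 0], 0.4]
    - [[-0.003, 0.0015, 0.121], [0, 0, 0], 0.4]
  squeeze: 12

```text
time: 2.78
eef_pos: [0.5013, -0.2592, 0.0501]
ee_rot: [0.961, 0.276, 0.0, 0.0]
contact_force: [-0.1, -0.1, 0.8]
opening: 0.0522
finger_force: 0.0
```

carry_out:
  plan:
    - [[0, 0, 0], [0, 0, 0], 0.55]
    - [[0, 0, 0], [0, 0, 0], 0.65]
    - [[0, 0, 0], [0, 0, 0], 0.7]
    - [[0, 0, 0], [0, 0, 0], 0.75]
    - [[0, 0, 0], [0, 0, 0], 0.8]
    - [[0, 0, 0], [0, 0, 0], 0.85]
    - [[0, 0, 0], [0, 0, 0], 0.9]
    - [[0, 0, 0], [0, 0, 0], 1]
    - [[0, 0, 0], [0, 0, 0], 1]
    - [[0, 0, 0], [0, 0, 0], 1]
  squeeze: 12

```text
time: 4.03
eef_pos: [0.5009, -0.259, 0.0496]
ee_rot: [0.961, 0.276, -0.0, -0.0]
contact_force: [-0.4, 1.9, 0.3]
opening: 0.022
finger_force: 12.0
```

carry_out:
  plan:
    - [[0, 0, -0.005], [0, 0, 0], 1]
    - [[0, 0, -0.015], [0, 0, 0], 1]
    - [[0, 0, -0.03], [0, 0, 0], 1]
    - [[0, 0, -0.048], [0, 0, 0], 1]
    - [[0, 0, -0.066], [0, 0, 0], 1]
    - [[0, 0, -0.084], [0, 0, 0], 1]
    - [[0, 0, -0.102], [0, 0, 0], 1]
    - [[0, 0, -0.12], [0, 0, 0], 1]
    - [[0, 0, -0.138], [0, 0, 0], 1]
    - [[0, 0, -0.153], [0, 0, 0], 1]
    - [[0, 0, -0.163], [0, 0, 0], 1]
    - [[0, 0, -0.168], [0, 0, 0], 1]
  squeeze: 12

```text
time: 5.52
eef_pos: [0.501, -0.2591, 0.218]
ee_rot: [0.961, 0.276, 0.0, 0.0]
contact_force: [0.6, -0.2, -3.6]
opening: 0.0222
finger_force: 11.9
```

```bash
python3 - <<'E'
from h import *
s=sensors.read_state();R=Ro.from_quat(s["ee_rot"]).as_matrix();print(s["time"],s["eef_pos"],s["opening"],s["finger_force"],"x ang",np.degrees(np.arctan2(R[1,0],R[0,0])),s["contact_force"])
im,P,M,f,c=cam("side");save("s2.png",cv2.resize(im[40:260,240:520],None,fx=2.5,fy=2.5))
d=np.array([.557,.287])-s["eef_pos"][:2];print("to viewer in tool xy",R[:2,:2].T@d)
E
```

```text
5.525 [ 0.50097324 -0.25907643  0.2180385 ] 0.022218202869273042 11.873162894049614 x ang 32.003377535429465 [ 0.56635356 -0.18545208 -3.55581348]
to viewer in tool xy [ 0.33691535 -0.43338955]
```

View pics/s2.png

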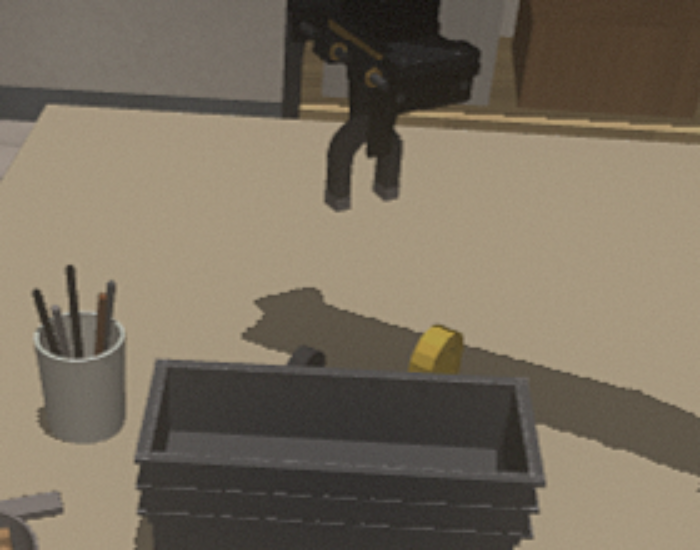

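The crop shows the magnet held upright with its poles at about (338,205) and (387,195), above the bins' level. Now I'll carry it over, with gentle ramps.

carry_out:
  plan:
    - [[0.003, -0.004, 0], [0, 0, 0], 1]
    - [[0.01, -0.013, 0], [0, 0, 0], 1]
    - [[0.022, -0.028, 0], [0, 0, 0], 1]
    - [[0.036, -0.046, 0], [0, 0, 0], 1]
    - [[0.052, -0.067, 0], [0, 0, 0], 1]
    - [[0.069, -0.089, 0], [0, 0, 0], 1]
    - [[0.087, -0.112, 0], [0, 0, 0], 1]
    - [[0.104, -0.134, 0], [0, 0, 0], 1]
    - [[0.12, -0.155, 0], [0, 0, 0], 1]
    - [[0.135, -0.174, 0], [0, 0, 0], 1]
    - [[0.148, -0.19, 0], [0, 0, 0], 1]
    - [[0.16, -0.206, 0], [0, 0, 0], 1]
  squeeze: 12

```text
time: 7.08
eef_pos: [0.527, 0.0029, 0.2175]
ee_rot: [0.961, 0.277, -0.0, -0.0]
contact_force: [0.6, -0.2, -2.5]
opening: 0.0218
finger_force: 11.9
```

carry_out:
  plan:
    - [[0.012, -0.015, 0], [0, 0, 1], 1]
    - [[0.026, -0.033, 0], [0, 0, 2], 1]
    - [[0.042, -0.054, 0], [0, 0, 4], 1]
    - [[0.059, -0.076, 0], [0, 0, 6], 1]
    - [[0.076, -0.098, 0], [0, 0, 8], 1]
    - [[0.094, -0.12, 0], [0, 0, 10], 1]
    - [[0.112, -0.143, 0], [0, 0, 12], 1]
    - [[0.129, -0.165, 0], [0, 0, 13], 1]
    - [[0.145, -0.186, 0], [0, 0, 14], 1]
    - [[0.159, -0.205, 0], [0, 0, 14.5], 1]
    - [[0.17, -0.219, 0], [0, 0, 15], 1]
    - [[0.177, -0.227, 0], [0, 0, 15], 1]
  squeeze: 12

```text
time: 8.57
eef_pos: [0.5559, 0.289, 0.2175]
ee_rot: [0.989, 0.149, -0.0, -0.0]
contact_force: [0.6, -0.4, -3.3]
opening: 0.0221
finger_force: 11.9
```

```bash
cat > chk.py <<'E'
from h import *
import sys
s=sensors.read_state();R=Ro.from_quat(s["ee_rot"]).as_matrix();e=s["eef_pos"];print(s["time"],e,s["opening"],s["finger_force"],"x ang",np.degrees(np.arctan2(R[1,0],R[0,0])),s["contact_force"],R[:,2])
A={}
for n in("side","wrist","top"):
    im,P,M,f,c=cam(n);A[n]=im,P
    L=(P-e)@R            # tool coords
    # magnet points below the finger tips
    m=(np.abs(L[...,0])<.05)&(np.abs(L[...,1])<.03)&(L[...,2]>.003)&(L[...,2]<.065)&(P[...,2]>.021)
    p=L[m]
    if len(p)>20: print(n,len(p),"tool x/y/z pct",np.percentile(p,[1,50,99],axis=0).round(4).tolist())
    v=(P[...,2]>.010)&(P[...,2]<.024)&(np.hypot(P[...,0]-.557,P[...,1]-.287)<.075)
    q=P[v]
    if len(q)>200: print(n,"viewer",cv2.minAreaRect((q[:,:2]*1000).astype(np.float32)),np.median(q[:,2]))
d=np.array([.557,.287])-e[:2];print("TCP to viewer in tool xy",R[:2,:2].T@d)
save(sys.argv[1],np.hstack([cv2.resize(A["side"][0][180:430,220:470],(400,400)),cv2.resize(A["wrist"][0],(400,300))[:300].copy() if 0 else cv2.copyMakeBorder(cv2.resize(A["wrist"][0],(400,300)),0,100,0,0,cv2.BORDER_CONSTANT)]))
E
python3 chk.py c1.png
```

```text
8.575 [0.55594695 0.28896877 0.21747034] 0.022101878685037105 11.873307849905359 x ang 17.14180367106539 [ 0.6131663  -0.41592643 -3.28554808] [-6.21462015e-04  5.16929881e-04 -9.99999673e-01]
side 468 tool x/y/z pct [[-0.0279, -0.0146, 0.0034], [0.0224, -0.0125, 0.0299], [0.0356, 0.0068, 0.0483]]
side viewer ((556.723876953125, 288.5697021484375), (119.72523498535156, 62.009971618652344), 17.364578247070312) 0.016426486470337898
wrist 601 tool x/y/z pct [[0.0345, -0.0127, 0.0032], [0.0349, -0.0018, 0.0231], [0.0355, 0.0091, 0.046]]
wrist viewer ((556.390380859375, 287.31689453125), (118.85012817382812, 60.14646911621094), 16.867626190185547) 0.017063217870513875
top 160 tool x/y/z pct [[-0.029, -0.0085, 0.0037], [-0.0224, 0.0108, 0.0306], [0.0346, 0.0123, 0.0494]]
top viewer ((557.3472900390625, 286.0201416015625), (120.07608795166016, 61.34239196777344), 16.671756744384766) 0.016566390096602546
TCP to viewer in tool xy [0.00042601 0.00219169]
```

View pics/c1.png

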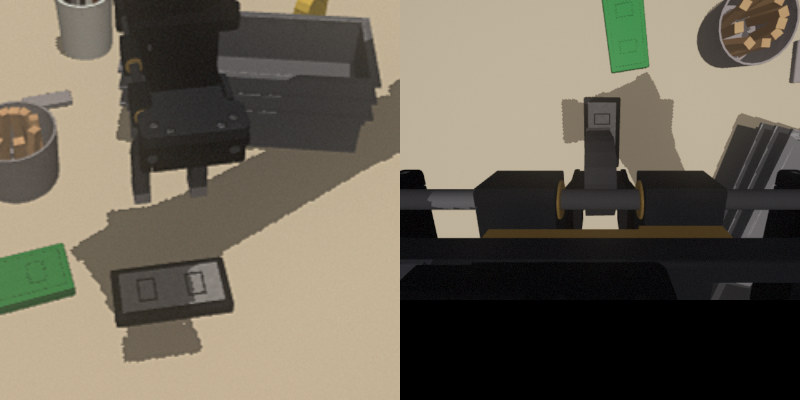

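The magnet hangs upright above the black viewer. In the left half its poles are at about (140,195) and (198,190), with the viewer at (172,290). Its centre is offset about +3 mm along tool x. I'll correct for that, descend part-way and recheck.

carry_out:
  plan:
    - [[-0.001, 0.001, 0.005], [0, 0, 0], 1]
    - [[-0.002, 0.002, 0.015], [0, 0, 0], 1]
    - [[-0.003, 0.0025, 0.028], [0, 0, 0], 1]
    - [[-0.003, 0.0025, 0.043], [0, 0, 0], 1]
    - [[-0.003, 0.0025, 0.058], [0, 0, 0], 1]
    - [[-0.003, 0.0025, 0.073], [0, 0, 0], 1]
    - [[-0.003, 0.0025, 0.088], [0, 0, 0], 1]
    - [[-0.003, 0.0025, 0.101], [0, 0, 0], 1]
    - [[-0.003, 0.0025, 0.111], [0, 0, 0], 1]
    - [[-0.003, 0.0025, 0.118], [0, 0, 0], 1]
    - [[-0.003, 0.0025, 0.122], [0, 0, 0], 1]
    - [[-0.003, 0.0025, 0.122], [0, 0, 0], 1]
  squeeze: 12

```text
time: 10.22
eef_pos: [0.5551, 0.2835, 0.0956]
ee_rot: [0.989, 0.148, 0.0, -0.0]
contact_force: [-0.3, 0.3, -3.1]
opening: 0.022
finger_force: 11.9
```

```bash
sed -i 's/P\[...,2\]>.021/P[...,2]>.026/' chk.py; python3 chk.py c2.png
```

```text
10.225 [0.55506917 0.28351451 0.09555864] 0.022029964892212334 11.87339086615225 x ang 17.00810536663633 [-0.32429665  0.30924815 -3.05338571] [-4.66720270e-06  5.01012178e-05 -9.99999999e-01]
side 180 tool x/y/z pct [[-0.0282, -0.0147, 0.0037], [0.0296, -0.0129, 0.0373], [0.0356, 0.0068, 0.0492]]
side viewer ((556.5747680664062, 288.9419860839844), (119.82208251953125, 61.85673141479492), 16.521135330200195) 0.016416926941621612
wrist 612 tool x/y/z pct [[0.0343, -0.0118, 0.0032], [0.0348, -0.0006, 0.0227], [0.0353, 0.0099, 0.048]]
wrist viewer ((569.5117797851562, 290.97119140625), (91.76056671142578, 60.30213928222656), 16.995779037475586) 0.017018370778262987
top 41 tool x/y/z pct [[-0.0291, -0.0099, 0.0263], [-0.0253, 0.0105, 0.0394], [0.0354, 0.0116, 0.049]]
top viewer ((551.7433471679688, 284.29888916015625), (108.53126525878906, 60.975059509277344), 17.155004501342773) 0.016707616538501058
TCP to viewer in tool xy [ 0.00286591 -0.00276827]
```

View pics/c2.png

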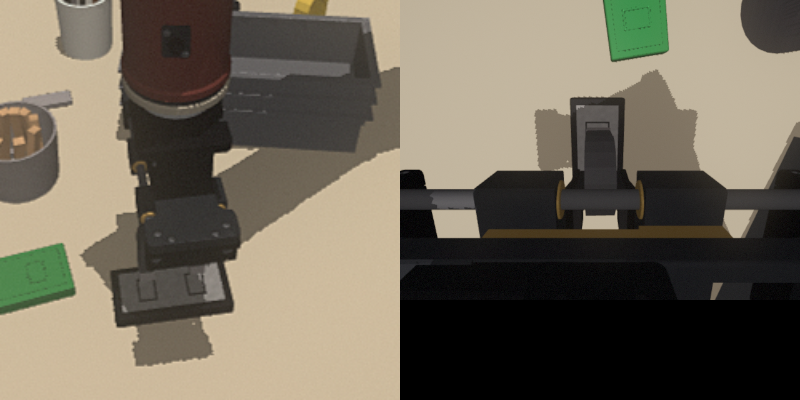

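The poles are now about 30 mm above the window and in line with the viewer. All three cameras give about 2 mm left to correct along tool y and nothing along x. I'll do the final descent.

carry_out:
  plan:
    - [[0, -0.0005, 0.003], [0, 0, 0], 1]
    - [[0, -0.001, 0.006], [0, 0, 0], 1]
    - [[0, -0.002, 0.01], [0, 0, 0], 1]
    - [[0, -0.002, 0.013], [0, 0, 0], 1]
    - [[0, -0.002, 0.016], [0, 0, 0], 1]
    - [[0, -0.002, 0.018], [0, 0, 0], 1]
    - [[0, -0.002, 0.019], [0, 0, 0], 1]
    - [[0, -0.002, 0.019], [0, 0, 0], 1]
    - [[0, -0.002, 0.019], [0, 0, 0], 1]
    - [[0, -0.002, 0.019], [0, 0, 0], 1]
    - [[0, -0.002, 0.019], [0, 0, 0], 1]
    - [[0, -0.002, 0.019], [0, 0, 0], 1]
  squeeze: 12

```text
time: 11.88
eef_pos: [0.5545, 0.2854, 0.0766]
ee_rot: [0.989, 0.148, 0.0, -0.0]
contact_force: [-0.2, 0.2, -2.3]
opening: 0.022
finger_force: 11.9
```

```bash
python3 chk.py c3.png
```

```text
11.875 [0.55448238 0.28536946 0.07660308] 0.021957038022698872 11.873364683418828 x ang 17.002584777361413 [-0.17655212  0.20549385 -2.3092845 ] [-1.98163241e-06  2.23371786e-05 -1.00000000e+00]
side 151 tool x/y/z pct [[-0.0279, -0.0147, 0.0037], [0.0304, -0.0128, 0.0372], [0.0355, 0.0061, 0.0491]]
side viewer ((556.4013671875, 289.2886962890625), (119.73064422607422, 61.069007873535156), 16.787452697753906) 0.01631241084285079
wrist 613 tool x/y/z pct [[0.0342, -0.0118, 0.0032], [0.0346, -0.0006, 0.0228], [0.0351, 0.0098, 0.0462]]
wrist viewer ((573.3076171875, 292.1576232910156), (84.55270385742188, 60.17731475830078), 16.967384338378906) 0.016999778351599465
top 31 tool x/y/z pct [[-0.0294, -0.007, 0.0318], [-0.0265, 0.0108, 0.0416], [0.0335, 0.0116, 0.0503]]
top viewer ((556.9654541015625, 286.2279052734375), (120.33837890625, 60.342891693115234), 17.98040008544922) 0.016522763895228443
TCP to viewer in tool xy [ 0.00288437 -0.00082308]
```

View pics/c3.png

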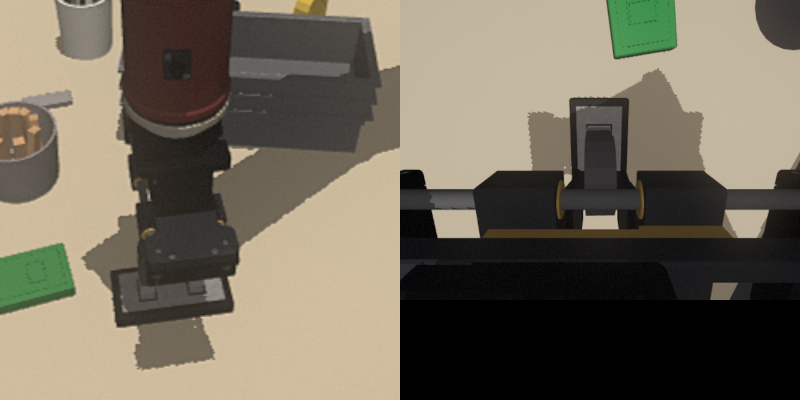

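The magnet is upright over the viewer. In the left half the poles sit at about (147,292) and (196,287), on the two outlines, roughly 11 mm above the window and centred within about 2 mm.

```bash
python3 -c "
from h import *
print(np.abs(sensors.read_state()['joint_velocities']).max()); print(r.hand_in())"
```

```text
0.001750619761556158
the job is handed in; nothing more can be done
None
```

I handed the job in with the magnet held upright at a 12 N grip, its poles about 11 mm above the black viewer's window and centred within about 2 mm by my camera readings; it passed over the bins and nothing else was touched as far as I could see, though the hand-in returned no verdict.

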